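# Thread the guide rod through both bushings of a camera bracket

## Robot

A 7-joint arm with a two-finger parallel gripper is mounted at the origin on the work surface. World frame = base frame: x ahead of the robot, y to its left, z up, the work surface at z = 0. Lengths are in m, angles in rad, forces in N, time in s.
With the tool pointing down it reaches from about 0.425 to 1.025 m from the base axis. Payload 3.6 kg.
Tool frame: the origin (TCP) lies between the finger pads; the fingertips stand 25 mm ahead of it and the grasp point (between the pads) lies 6 mm ahead of it; z points along the fingers, y is the direction in which the jaws open and shut (so a half turn about z gives the same grasp; the last joint's range is limited). The gripper opens to 85 mm and grips with 20 to 120 N. Pads are 22 mm wide; open, the fingers measure 114 mm over their backs; the gripper's body (76 mm by 85 mm) begins 54 mm behind the grasp point. The pads swing forward as they close: fully open they stand 13 mm farther back than shut.
Start: joints at [-1.429, 0.591, 0.048, 1.609, -0.033, 0.943, -0.034], TCP at [0.169, 0.705, 0.223] pointing down, gripper open.
Joint ranges: [-2.69, 2.69], [-0.47, 2.24], [-1.27, 1.36], [0.19, 2.51], [-1.53, 4.68], [0.08, 2.07], [-3.09, 3.09]. Speed limits (rad/s): [2.57, 2.57, 3.14, 3.14, 3.14, 3.14, 3.14].

## Interface

Orientations are given as a 3x3 rotation matrix whose columns are the frame's x, y, z axes.
In Python, from plant import r gives the robot as it stands. The module is installed in compiled form; this text tells all that it offers.
- The arm moves only by the tool servo_tool, never from a script. Its argument "commands" is a list of rows, each an object with "offset": the shift along the world's x, y, z in m, a list of three; "twist": the turn, a rotation vector about the world's x, y, z in degrees, a list of three; "claw": the closure in counts, from 0 (fully open) to 255 (shut). In form: [{"offset": [x, y, z], "twist": [ax, ay, az], "claw": claw}, ...]. A call has 1 to 5 rows; each row is the pose to reach, as a shift and turn from the pose measured when the call began; what a row does not reach only later rows make up. A row lasts 1/8 s, in which the tool goes at most 62.5 mm and 10.7 degrees, less where a joint would pass 70% of its speed; a pose out of reach is approached as far as the arm can. A call with a gripper value outside its range is refused whole. The fingers move at their own pace and stop on an object; "newtons" is the grip in N (left out, the last holds). Time passes only in rows, so rows that repeat a pose let the fingers close. It gives the time, the measured TCP pose, the force and the opening at its end, in the units of the state.
- r.get_obs(): the state, without advancing time (a new reading comes with each control period).
- r.snapshot(name): name is "scene" or "top"; returns a dict with "color" (420x560x3 uint8, red, green, blue), "fx", "fy", "cx", "cy" (pixels), "rvec" (rotation vector, rad) and "tvec" (3), from world to camera coordinates, as OpenCV has them. Camera axes: x right, y down, z forward; pixel columns grow to the right and rows downward; lengths in m; the calibration is good to about 2 mm. A picture is of the moment at which its call begins. There is no depth.
- r.hand_in(): hands the job in, once; it reports no verdict.
The state is a dict: "time": time; "joint_pos": joint angles; "qd": joint speeds; "joint_torque": joint torques, N m; "position": TCP position; "tcp_rot": TCP orientation; "contact_force": force on the tool from outside, world axes, zero at the start; "moment": the same for the moment, N m; "finger_gap": finger opening in m.
Only numpy, scipy, OpenCV 4.12 (cv2) and the standard library are available. Lean on these libraries where they do the work, as an engineer would, in place of code of your own. Each camera call takes 0.05 s, during which the arm holds its last target. There are 200 camera calls.

## Task

Take the guide rod (the one with the tall round knurled head) out of the rack and lower it, tip first, through the upper and then the lower brass bushing of the bracket. Finish while still holding it in the gripper, at rest: the tip sticking out below the lower bushing and the rod's collar hovering about 15 mm above the upper bushing, so that the gripper alone carries the rod. Leave the other two pins in the rack and everything else where it is.

Things in the scene. Friction and masses are not known exactly. Their poses are not given: they have to be found in the camera images.
- guide_rod: Loose steel guide rod, 0.10 to 0.21 kg, hanging upright in one of the rack's holes (any), collar on the rack's top. Origin: centre of the collar's underside; z up to the head. Below it a round shaft, 12 mm thick, 105 mm long, the last 10 mm tapering to 5 mm; above it the collar (28 mm across, 8 mm thick), then a round head with dark rings, 22 mm across, 8 to 53 mm above the origin. Yaw is free.
- rod_tip (a point): Tip of the guide rod's shaft, on its axis, 105 mm below the body's origin.
- rod_head (a point): Centre of the guide rod's round head, 30.5 mm above the body's origin.
- rack: Fixed aluminium pin rack: plate 70 mm (x) by 200 mm (y), 12 mm thick, top at 110 mm, on two end walls and a foot plate 90 by 200 mm. Three 15 mm holes in a row at y = -60, 0, +60 mm; the guide rod and two other pins hang in them in any order. Origin: centre of its underside. On either side of the robot's centre line, turned by up to 20 degrees.
- short_pin: Another pin in the rack, to be left there: the same collar, shaft 50 mm long, with a flat disc head 38 mm in diameter; it stands 25 mm above the rack's top. Origin: centre of its collar's underside.
- tee_pin: Another pin in the rack, to be left there: the same collar, shaft 80 mm long, with a cross bar 50 mm long as a head; it stands 25 mm above the rack's top. Origin: centre of its collar's underside.
- bracket: Fixed aluminium bracket: foot plate (10 mm thick, x -82 to 43 mm, 110 mm wide), upright plate (x -48 to -30 mm, to 118 mm) and two 60 mm square flanges from it to +x, one above the other, each with a brass bushing (26 mm outside, bore 15 mm). Both bores share one vertical axis through the origin (at table height). Top 122 mm. On the other side from the rack, turned up to 23 degrees.
- upper_bush (a point): Centre of the upper bushing's top rim, 122 mm above the table; this bushing ends 22 mm lower, at 100 mm. z points up along the bore.
- lower_bush (a point): Centre of the lower bushing's top rim, 70 mm above the table; this bushing ends 22 mm lower, at 48 mm. The foot plate's top lies at 10 mm. z points up along the bore.
- motor: Bystander: small stepper motor, 44 by 44 mm, 69 mm tall with its shaft, standing loose between rack and bracket, nearer the robot. Origin: centre of its underside.
- spare_ring: Bystander: dark steel ring, 38 mm across, 14 mm tall, lying loose between rack and bracket, farther from the robot. Origin: centre of its underside.
- lens_tube: Bystander: black lens tube, 48 mm in diameter, 110 mm tall, standing loose beyond the ring, between it and the wafer stage. Origin: centre of its underside.
There are look-alikes about, which are no part of the job. What is shaped like the bracket but orange or pink is not meant. What is shaped like the guide_rod but green or pink is not meant.

How it is judged:
On the way:
1. the tip has come out below the upper bushing and is still above the lower one (z of rod_tip in the frame of upper_bush below -0.022 m and z of rod_tip in the frame of lower_bush above 0 m and horizontal distance between rod_tip and lower_bush below 0.01 m and horizontal distance between guide_rod and upper_bush below 0.025 m and angle between the z axis of guide_rod and the z axis of bracket, either way round below 0.2 rad), for 0.05 s.
At the end, for the whole second after the job is handed in: Gripper holds the rod (over 1 N), at rest (below 20 mm/s), in both bushings: within 4 mm and 0.06 rad of their axis, tip at least 4 mm below the lower bushing, collar 4 to 27 mm above the upper one. The other pins and bystanders within 30 mm of where they began (horizontal distance between rod_tip and lower_bush below 0.004 m and horizontal distance between guide_rod and upper_bush below 0.004 m and angle between the z axis of guide_rod and the z axis of bracket, either way round below 0.06 rad and z of rod_tip in the frame of lower_bush below -0.026 m and z of guide_rod in the frame of upper_bush between 0.004 and 0.027 m and contact force between the fingers and guide_rod above 1 N and linear speed of guide_rod below 0.02 m/s and distance of each of short_pin, tee_pin, motor, lens_tube, spare_ring from where it was at the start of the episode below 0.03 m); the arm keeps its last pose, push and grip.
It fails at once if a pin that should stay in the rack, or a bystander, was shifted by more than 30 mm (distance of any of short_pin, tee_pin, motor, lens_tube, spare_ring from where it was at the start of the episode above 0.03 m).
It also fails if it takes over 58 s, if anything falls off the work surface, if the arm or the gripper's body presses on something with over 40 N, if the wrist force passes 120 N, or if a joint passes its speed limit or range.

## Working session

There is one attempt and no reset: what is moved stays moved. The work goes in short steps, Python scripts to look and compute and a tool call to move; the robot and the scene stay as the last step left them, time stands still between calls to the robot, and variables do not carry over. Pictures are saved under pics/ and viewed, about 8 in all and at most 12, crops included, and the job is handed in when it is done.

Besides the shell and the picture viewer there is one more tool, called after "Call:" in YAML: its name, and indented under it one key for each argument. servo_tool: Moves the arm, as the interface text tells. Its arguments: {"type":"object","properties":{"commands":{"type":"array","items":{"type":"object","properties":{"offset":{"type":"array","items":{"type":"number"}},"twist":{"type":"array","items":{"type":"number"}},"claw":{"type":"number"}}}},"newtons":{"type":"number"}},"required":["commands"]}

```bash
mkdir -p pics; cat > h.py <<'E'
import numpy as np, cv2, pickle
from plant import r
def snap(n,f):
    s=r.snapshot(n); cv2.imwrite(f'pics/{f}.png',s['color'][:,:,::-1]); pickle.dump(s,open(f'pics/{f}.pkl','wb')); return s
def load(f): return pickle.load(open(f'pics/{f}.pkl','rb'))
def K(s): return np.array([[s['fx'],0,s['cx']],[0,s['fy'],s['cy']],[0,0,1.]])
def proj(s,P): return cv2.projectPoints(np.array(P,float).reshape(-1,1,3),np.array(s['rvec'],float),np.array(s['tvec'],float),K(s),None)[0].reshape(-1,2)
def back(s,uv,z):
    R=cv2.Rodrigues(np.array(s['rvec'],float))[0]; c=-R.T@np.array(s['tvec'],float).ravel()
    d=R.T@np.linalg.inv(K(s))@np.array([uv[0],uv[1],1.]); return c+d*(z-c[2])/d[2]
E
python3 - <<'E'
from h import *
np.set_printoptions(precision=3,suppress=True)
o=r.get_obs(); print(o)
for n in('scene','top'):
    s=snap(n,n+'0'); R=cv2.Rodrigues(np.array(s['rvec'],float))[0]; print(n,s['fx'],-R.T@np.array(s['tvec']).ravel(),R[2])
    cv2.imwrite(f'pics/{n}0b.png',cv2.resize(s['color'][:,:,::-1],(800,600),interpolation=cv2.INTER_CUBIC))
E
```

```text
{'time': 0.0, 'joint_pos': array([-1.43 ,  0.592,  0.048,  1.61 , -0.033,  0.943, -0.034]), 'qd': array([ 0.001,  0.001, -0.   ,  0.001, -0.001,  0.001,  0.   ]), 'joint_torque': array([ -0.   , -54.871,   1.547, -19.812,   0.009,   0.009,  -0.   ]), 'position': array([0.168, 0.704, 0.222]), 'tcp_rot': array([[-0.973,  0.233, -0.   ],
       [ 0.233,  0.973, -0.002],
       [-0.   , -0.002, -1.   ]]), 'contact_force': array([ 0.3  , -0.819, -0.079]), 'moment': array([ 0.033,  0.011, -0.027]), 'finger_gap': 0.08493640808342737}
scene 460.5297756667335 [1.185 0.026 0.898] [-0.639 -0.029 -0.768]
top 417.9724913354147 [0.355 0.008 1.006] [ 0.154 -0.041 -0.987]
```

View pics/scene0b.png

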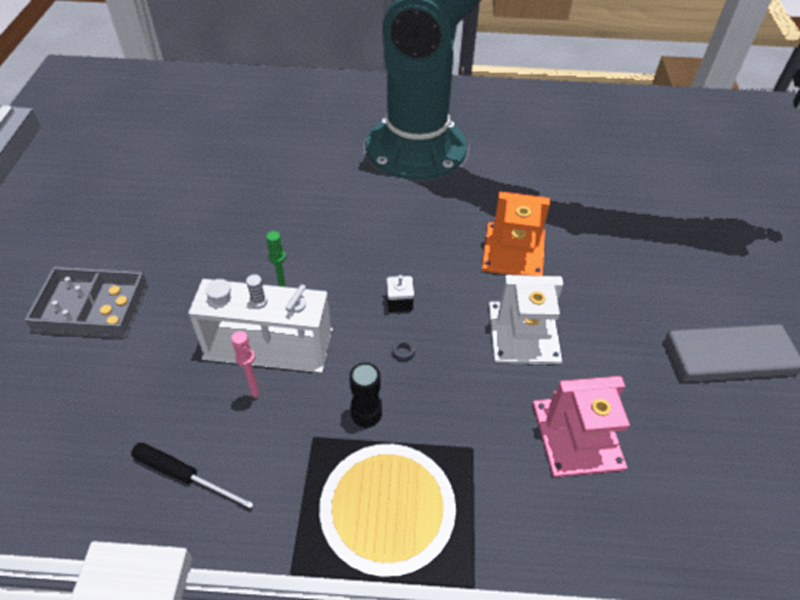

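View pics/top0b.png

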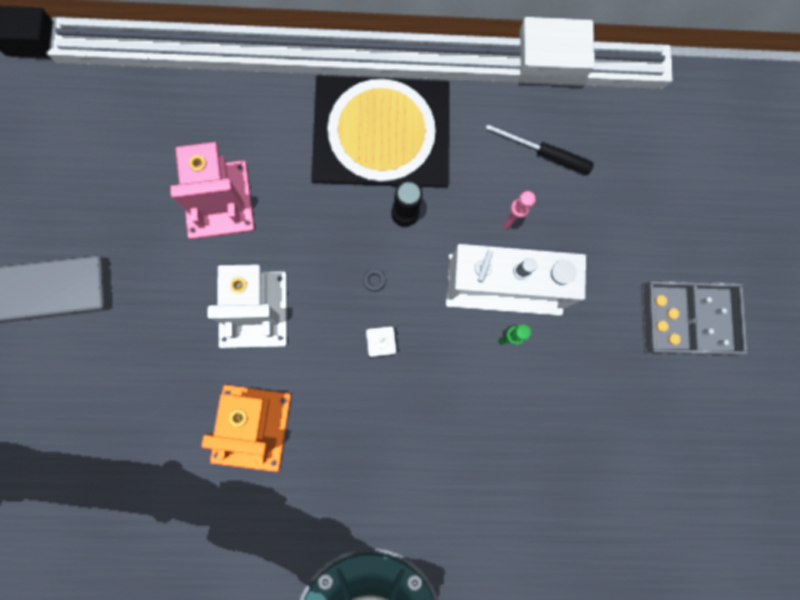

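The scene view shows the rack on the robot's right (y<0), with the knurled guide rod in its middle hole at about (255,283). The white bracket is on the left, with its upper bush at about (538,297). In the top view these sit at (528,266) and (239,285). Next I'll take zoomed crops to get exact positions.

```bash
python3 - <<'E'
from h import *
s,t=load('scene0'),load('top0')
def crop(q,c,w=46,h=34,k=8):
    x,y=int(c[0]-w/2),int(c[1]-h/2); im=cv2.resize(q['color'][y:y+h,x:x+w,::-1],None,fx=k,fy=k,interpolation=cv2.INTER_CUBIC)
    for i in range(0,w,10): cv2.putText(im,str(x+i),(i*k,10),0,.35,(0,0,255)); cv2.line(im,(i*k+4,12),(i*k+4,18),(0,0,255))
    for i in range(0,h,10): cv2.putText(im,str(y+i),(0,i*k+8),0,.35,(0,200,0)); cv2.line(im,(22,i*k+4),(28,i*k+4),(0,200,0))
    return im
f=.7
a=np.hstack([crop(s,(180,203)),crop(t,(370,190))]);b=np.hstack([crop(s,(376,212)),crop(t,(168,200))])
cv2.imwrite('pics/crops.png',np.vstack([a,b]))
np.set_printoptions(precision=1,suppress=True)
def gp(q,f):  # yellow blobs
    h=cv2.cvtColor(q['color'],cv2.COLOR_RGB2HSV); m=cv2.inRange(h,(15,120,90),(32,255,255)); n,_,st,ce=cv2.connectedComponentsWithStats(m)
    for i in range(1,n):
        if st[i,4]>15: print(f,st[i],ce[i])
gp(s,'scene');gp(t,'top')
E
```

```text
scene [361 144  11   8  71] [366.2 147.3]
scene [358 161  10   6  50] [362.3 163.3]
scene [ 77 201   7   5  29] [ 79.8 202.9]
scene [371 205  10   8  61] [375.7 208.2]
scene [ 82 208   7   6  32] [ 84.8 210.3]
scene [ 71 214   7   6  32] [ 73.8 216.6]
scene [ 75 222   8   4  25] [ 78.6 223.6]
scene [368 224   9   3  22] [372.1 224.9]
scene [415 280  12  11  95] [420.3 284.7]
scene [ 233  319   76   74 3531] [268.4 351.9]
top [ 237   63   60   56 2595] [266.7  90.2]
top [133 110  11   9  66] [137.8 113.7]
top [162 195  10   9  43] [166.2 199.1]
top [459 208   7   6  32] [462.2 210.3]
top [468 217   6   6  31] [470.4 219.3]
top [460 225   7   6  33] [463.  227.8]
top [469 235   6   6  31] [471.4 237.3]
top [ 142  270   55   59 1654] [167.2 302.5]
top [196 282   6  18  48] [198.6 290.5]
```

View pics/crops.png

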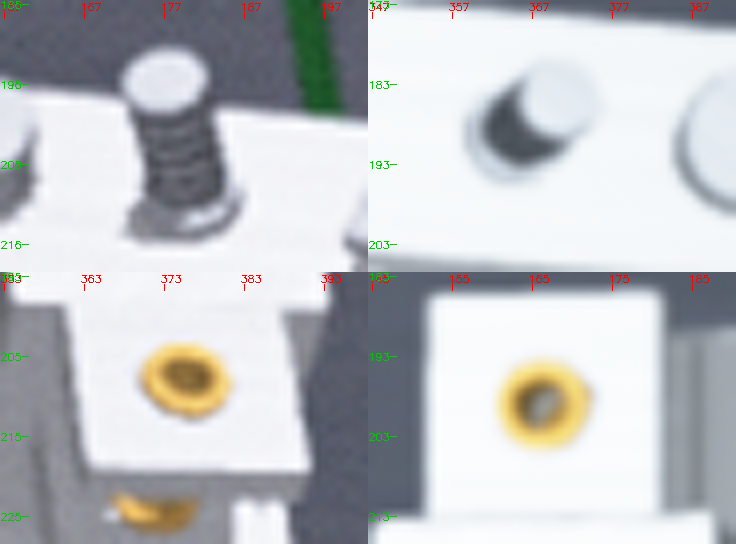

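The crops give the rod's top face centre at scene (177.1,195.5) and top (370.4,184.5). The upper bush is at scene (375.8,208.1) and top (166.6,198.9).

```bash
python3 - <<'E'
from h import *
np.set_printoptions(precision=4,suppress=True)
s,t=load('scene0'),load('top0')
def P(q): return K(q)@np.c_[cv2.Rodrigues(np.array(q['rvec'],float))[0],np.array(q['tvec'],float).ravel()]
def tri(a,b):
    X=cv2.triangulatePoints(P(s),P(t),np.array(a,float),np.array(b,float)).ravel(); return X[:3]/X[3]
for n,a,b,z in [('rod top',(177.1,195.5),(370.4,184.5),.163),('bush',(375.8,208.1),(166.6,198.9),.122)]:
    print(n,tri(a,b),back(s,a,z),back(t,b,z))
f=.7
print('disc',back(s,(f*219,f*288),.135),back(t,(f*564,f*271),.135)); print('tee',back(s,(f*297,f*296),.13),back(t,(f*485,f*265),.13))
for n,a,b in [('green',(275,236),(523,331)),('pink',(240,338),(528,198)),('lens',(366,375),(408,190))]: print(n,tri(np.array(a)*f,np.array(b)*f))
# rack top edges in top img (z=.11)
for u in [(457,244),(586,254),(583,298),(455,290)]: print(back(t,np.array(u)*f,.11))
E
```

```text
rod top [ 0.5522 -0.2199  0.1624] [ 0.5529 -0.2191  0.163 ] [ 0.5521 -0.2205  0.163 ]
bush [0.5175 0.2092 0.1193] [0.5196 0.2098 0.122 ] [0.5169 0.2071 0.122 ]
disc [ 0.5503 -0.2761  0.135 ] [ 0.5488 -0.2811  0.135 ]
tee [ 0.5526 -0.1568  0.13  ] [ 0.5556 -0.162   0.13  ]
green [ 0.4534 -0.2084  0.1563]
pink [ 0.6544 -0.2197  0.1546]
lens [ 0.6755 -0.0421  0.113 ]
[ 0.5921 -0.1222  0.11  ]
[ 0.5826 -0.3249  0.11  ]
[ 0.5127 -0.3181  0.11  ]
[ 0.5195 -0.1194  0.11  ]
```

Call:
servo_tool:
  commands:
    - {"offset": [0.05,-0.035,0.01],"twist": [0,0,-8],"claw": 0}
    - {"offset": [0.1,-0.07,0.02],"twist": [0,0,-16],"claw": 0}
    - {"offset": [0.15,-0.105,0.03],"twist": [0,0,-24],"claw": 0}
    - {"offset": [0.2,-0.14,0.04],"twist": [0,0,-32],"claw": 0}
    - {"offset": [0.24,-0.18,0.04],"twist": [0,0,-40],"claw": 0}

```text
time: 0.72
position: [0.411, 0.5232, 0.2624]
tcp_rot: [[-0.591, 0.807, 0.0], [0.807, 0.591, 0.0], [-0.0, 0.0, -1.0]]
contact_force: [0.0, 1.1, -0.1]
finger_gap: 0.0854
```

Call:
servo_tool:
  commands:
    - {"offset": [0.02,-0.058,0],"twist": [0,0,-7],"claw": 0}
    - {"offset": [0.04,-0.116,0],"twist": [0,0,-14],"claw": 0}
    - {"offset": [0.06,-0.174,0],"twist": [0,0,-21],"claw": 0}
    - {"offset": [0.08,-0.232,0],"twist": [0,0,-28],"claw": 0}
    - {"offset": [0.1,-0.29,0],"twist": [0,0,-36],"claw": 0}

```text
time: 1.35
position: [0.5111, 0.2313, 0.2623]
tcp_rot: [[0.0, 1.0, -0.0], [1.0, -0.0, 0.0], [0.0, -0.0, -1.0]]
contact_force: [1.2, -0.5, -0.0]
finger_gap: 0.0856
```

Call:
servo_tool:
  commands:
    - {"offset": [0.01,-0.06,0],"twist": [0,0,0],"claw": 0}
    - {"offset": [0.02,-0.12,0],"twist": [0,0,0],"claw": 0}
    - {"offset": [0.03,-0.18,0],"twist": [0,0,0],"claw": 0}
    - {"offset": [0.035,-0.24,0],"twist": [0,0,0],"claw": 0}
    - {"offset": [0.04,-0.3,0],"twist": [0,0,0],"claw": 30}

```text
time: 1.98
position: [0.5509, -0.0704, 0.2621]
tcp_rot: [[-0.0, 1.0, -0.0], [1.0, 0.0, 0.0], [0.0, -0.0, -1.0]]
contact_force: [0.3, -0.4, 0.3]
finger_gap: 0.0754
```

Call:
servo_tool:
  commands:
    - {"offset": [0,-0.055,0],"twist": [0,0,0],"claw": 50}
    - {"offset": [0.0015,-0.11,0],"twist": [0,0,0],"claw": 50}
    - {"offset": [0.0015,-0.15,0],"twist": [0,0,0],"claw": 50}
    - {"offset": [0.0015,-0.15,0],"twist": [0,0,0],"claw": 50}
    - {"offset": [0.0015,-0.15,-0.03],"twist": [0,0,0],"claw": 50}

```text
time: 2.6
position: [0.5541, -0.2209, 0.2334]
tcp_rot: [[0.0, 1.0, 0.004], [1.0, -0.0, -0.001], [-0.001, 0.004, -1.0]]
contact_force: [0.0, -0.3, -0.1]
finger_gap: 0.0684
```

```bash
python3 - <<'E'
from h import *
s=snap('scene','s1');t=snap('top','t1')
c=lambda q,x,y:cv2.resize(q['color'][y:y+100,x:x+130,::-1],None,fx=3,fy=3,interpolation=cv2.INTER_CUBIC)
cv2.imwrite('pics/c1.png',np.hstack([c(s,110,130),c(t,305,140)]))
E
```

```text
(no output)
```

View pics/c1.png

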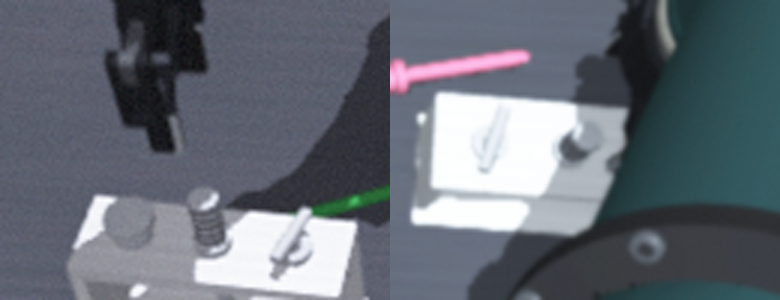

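```bash
python3 - <<'E'
from h import *
s,t=load('s1'),load('t1')
p=[[.554,-.221,.208+.01],[.592,-.221,.218],[.516,-.221,.218],[.5525,-.2198,.163],[.5525,-.2198,.11]]
for q,a in((s,'s'),(t,'t')): print(a,proj(q,p).round(1).tolist())
for q,n,i in((s,'s1','s0'),(t,'t1','t0')): print(q['rvec'],q['tvec'],load({'s0':'scene0','t0':'top0'}[i])['rvec'],load({'s0':'scene0','t0':'top0'}[i])['tvec'])
a=np.hstack([cv2.resize(q['color'][:,:,::-1],(400,300),interpolation=cv2.INTER_AREA) for q in(s,t)])
cv2.imwrite('pics/c2.png',a)
E
```

```text
s [[171.9, 177.9], [167.8, 191.8], [175.8, 164.7], [176.8, 195.4], [180.5, 211.3]]
t [[378.1, 177.4], [377.8, 158.6], [378.4, 196.5], [370.1, 184.3], [363.7, 189.6]]
[ 1.75585488  1.88441221 -0.66523763] [ 0.03552898 -0.33515795  1.44808287] [ 1.75585488  1.88441221 -0.66523763] [ 0.03552898 -0.33515795  1.44808287]
[ 2.18622983 -2.13441153  0.21371836] [-0.04463793  0.50544725  0.93824695] [ 2.18622983 -2.13441153  0.21371836] [-0.04463793  0.50544725  0.93824695]
```

View pics/c2.png

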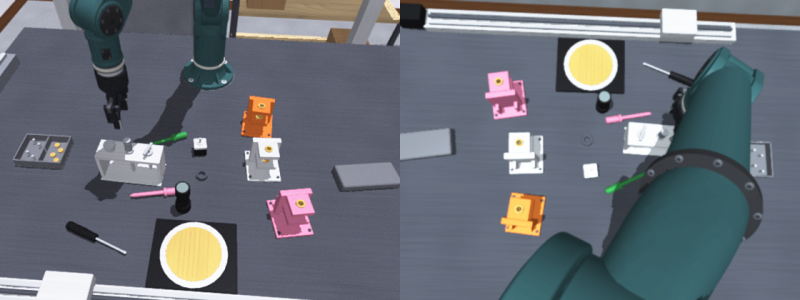

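The pink and green look-alike rods now lie on the table on either side of the rack. In the scene view the fingertips show at about (168,180), 12 px above where I predicted. I'll check that in a closer crop.

```bash
python3 - <<'E'
from h import *
np.set_printoptions(precision=4,suppress=True)
o=r.get_obs();print(o['time'],o['position'],o['finger_gap'],o['joint_pos'])
s=snap('scene','s2')
x,y,k=120,100,7
im=cv2.resize(s['color'][y:y+110-25,x:x+110,::-1],None,fx=k,fy=k,interpolation=cv2.INTER_CUBIC)
def d(p,c):
    u=(proj(s,[p])[0]-[x,y]+.5)*k; cv2.circle(im,tuple(int(v) for v in u),4,c,1)
X,Y,Z=o['position']
d((X,Y,Z),(0,0,255))
for sg in(1,-1):
  for w in(-.011,.011):
    for z,c in((-.025,(0,255,0)),(-.012,(255,255,0)),(.048,(255,0,255))): d((X+sg*o['finger_gap']/2,Y+w,Z+z),c)
cv2.imwrite('pics/c3.png',im)
E
```

```text
2.7 [ 0.5503 -0.2177  0.2292] 0.068430101766323 [-0.0706  0.4615  0.5159  1.9215 -0.2995  0.8424  0.6054]
```

View pics/c3.png

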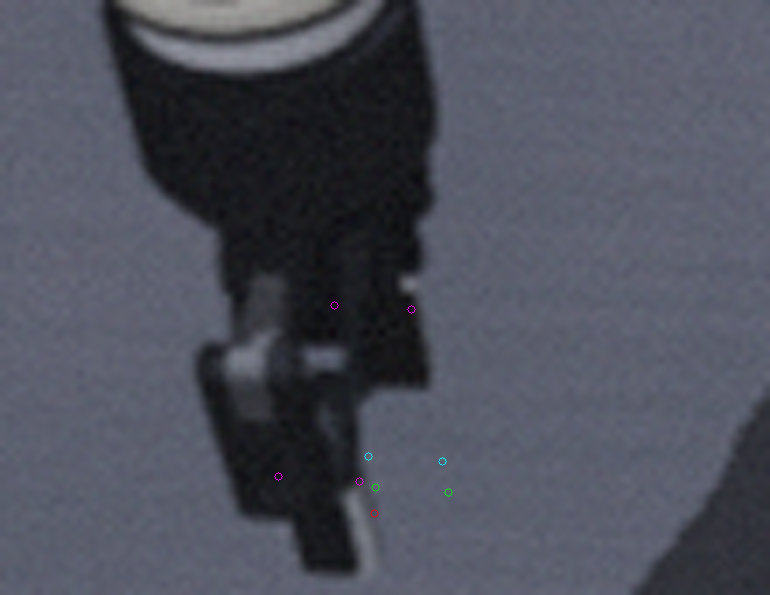

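Call:
servo_tool:
  commands:
    - {"offset": [0.002,-0.002,-0.03],"twist": [0,0,0],"claw": 20}
    - {"offset": [0.002,-0.002,-0.065],"twist": [0,0,0],"claw": 20}
    - {"offset": [0.002,-0.002,-0.065],"twist": [0,0,0],"claw": 20}
    - {"offset": [0.002,-0.002,-0.065],"twist": [0,0,0],"claw": 20}

```text
time: 3.25
position: [0.5543, -0.2204, 0.1671]
tcp_rot: [[-0.002, 1.0, -0.002], [1.0, 0.002, 0.002], [0.002, -0.002, -1.0]]
contact_force: [0.1, -0.2, 0.6]
finger_gap: 0.0787
```

```bash
python3 - <<'E'
from h import *
np.set_printoptions(precision=4,suppress=True)
s=load('s2')
for i in range(3):
    o=r.get_obs();print(o['time'],o['position'],o['finger_gap'],o['qd'],o['contact_force'])
    s=snap('scene','s3')
x,y,k=120,130,7
im=cv2.resize(s['color'][y:y+110-25,x:x+110,::-1],None,fx=k,fy=k,interpolation=cv2.INTER_CUBIC)
def d(p,c):
    u=(proj(s,[p])[0]-[x,y]+.5)*k; cv2.circle(im,tuple(int(v) for v in u),4,c,1)
X,Y,Z=o['position']
d((X,Y,Z),(0,0,255))
for sg in(1,-1):
  for w in(-.011,.011):
    for z,c in((-.012,(0,255,0)),): d((X+sg*o['finger_gap']/2,Y+w,Z+z),c)
cv2.imwrite('pics/c4.png',im)
E
```

```text
3.25 [ 0.5543 -0.2204  0.1671] 0.07869384399809184 [ 0.0003 -0.0129  0.0087 -0.0096 -0.0004 -0.0077  0.003 ] [ 0.1358 -0.1675  0.5569]
3.3 [ 0.5545 -0.2207  0.1674] 0.07895071854617537 [ 0.0013 -0.0061  0.0028 -0.0008 -0.0031 -0.0044  0.0019] [-0.0491  0.4167 -0.7082]
3.35 [ 0.5546 -0.2207  0.1674] 0.07867693658522831 [ 0.0024 -0.0012 -0.0006  0.0037 -0.0027 -0.0035  0.0016] [ 0.204   0.2298 -0.2102]
```

View pics/c4.png

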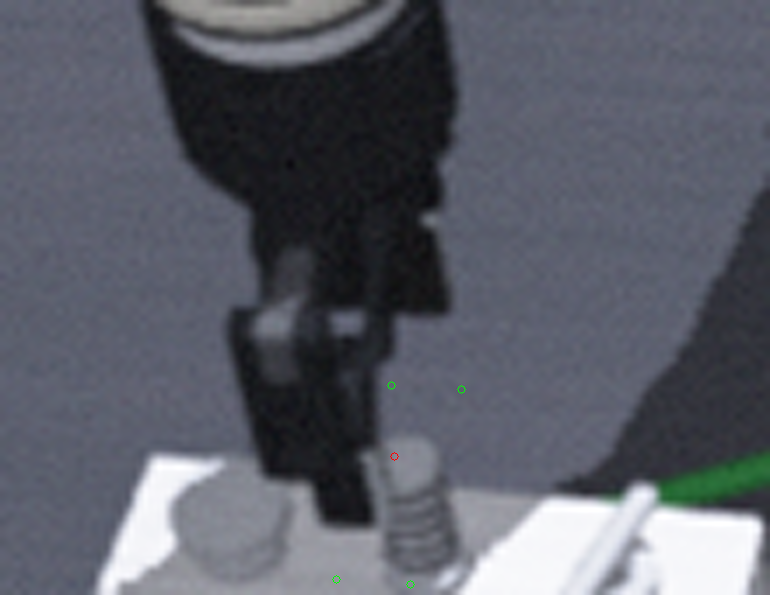

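The knurled head shows at crop (410,460) and the reported TCP projects right beside it at (394,456). The near finger, though, looks about 8 px higher than its model. Closing the jaws gently at this height will show whether that comes from the finger shape or from a bias in the reported pose.

Call:
servo_tool:
  commands:
    - {"offset": [-0.002,0.001,0],"twist": [0,0,0],"claw": 100}
    - {"offset": [-0.002,0.001,0],"twist": [0,0,0],"claw": 150}
    - {"offset": [-0.002,0.001,0],"twist": [0,0,0],"claw": 200}
    - {"offset": [-0.002,0.001,0],"twist": [0,0,0],"claw": 225}
    - {"offset": [-0.002,0.001,0],"twist": [0,0,0],"claw": 225}
  newtons: 20

```text
time: 4.03
position: [0.5523, -0.2197, 0.1672]
tcp_rot: [[-0.002, 1.0, -0.002], [1.0, 0.002, 0.002], [0.002, -0.002, -1.0]]
contact_force: [-0.8, 0.4, 0.1]
finger_gap: 0.0101
```

```bash
python3 - <<'E'
from h import *
np.set_printoptions(precision=4,suppress=True)
s=snap('scene','s4')
o=r.get_obs();print(o['time'],o['position'],o['finger_gap'],o['contact_force'],o['moment'])
x,y,k=120,130,7
im=cv2.resize(s['color'][y:y+110-25,x:x+110,::-1],None,fx=k,fy=k,interpolation=cv2.INTER_CUBIC)
def d(p,c):
    u=(proj(s,[p])[0]-[x,y]+.5)*k; cv2.circle(im,tuple(int(v) for v in u),4,c,1)
X,Y,Z=o['position']
d((X,Y,Z),(0,0,255)); d((X,Y,Z-.025),(0,255,255))
for sg in(1,-1):
  for w in(-.011,.011): d((X+sg*o['finger_gap']/2,Y+w,Z-.025),(0,255,0))
cv2.imwrite('pics/c5.png',im)
E
```

```text
4.075 [ 0.5524 -0.2197  0.1672] 0.010053661724179914 [ 0.1078 -0.4663  1.1459] [0.0012 0.0132 0.0078]
```

View pics/c5.png

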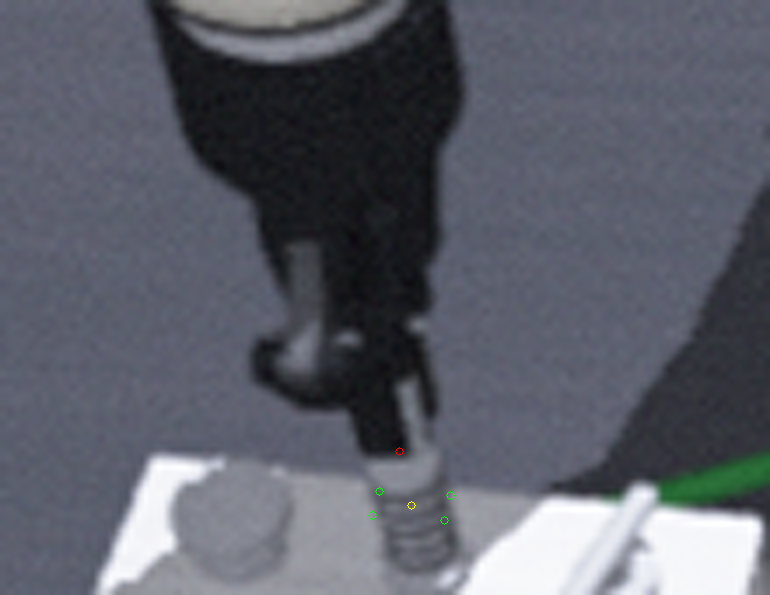

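At a gap of 10 mm the fingers have closed just above the head. The fingertips show at about (398,452), covering the upper-left edge of the top disc, which is about 28 mm higher than the reported TCP implies. That points to an offset along z in the reported pose. I'll go down in stages and confirm with the jaws.

Call:
servo_tool:
  commands:
    - {"offset": [0,0,0],"twist": [0,0,0],"claw": 60}
    - {"offset": [0,0,0],"twist": [0,0,0],"claw": 60}
    - {"offset": [0,0,0],"twist": [0,0,0],"claw": 60}
    - {"offset": [0,0,-0.01],"twist": [0,0,0],"claw": 60}
    - {"offset": [0,0,-0.022],"twist": [0,0,0],"claw": 60}

```text
time: 4.7
position: [0.5524, -0.2196, 0.1445]
tcp_rot: [[-0.002, 1.0, -0.002], [1.0, 0.002, 0.002], [0.002, -0.002, -1.0]]
contact_force: [0.2, -0.6, 0.5]
finger_gap: 0.0655
```

Call:
servo_tool:
  commands:
    - {"offset": [0,0,0],"twist": [0,0,0],"claw": 120}
    - {"offset": [0,0,0],"twist": [0,0,0],"claw": 170}
    - {"offset": [0,0,0],"twist": [0,0,0],"claw": 210}
    - {"offset": [0,0,0],"twist": [0,0,0],"claw": 210}
  newtons: 20

```text
time: 5.2
position: [0.5524, -0.2196, 0.1446]
tcp_rot: [[-0.002, 1.0, -0.001], [1.0, 0.002, 0.001], [0.002, -0.001, -1.0]]
contact_force: [0.3, -0.6, -0.9]
finger_gap: 0.0204
```

```bash
python3 - <<'E'
from h import *
np.set_printoptions(precision=4,suppress=True)
s=snap('scene','s5');t=snap('top','t5')
o=r.get_obs();print(o['time'],o['position'],o['finger_gap'],o['contact_force'],o['moment'])
E
```

```text
5.3 [ 0.5524 -0.2196  0.1446] 0.02063332374992787 [ 0.4837  0.3396 -1.6217] [-0.0179 -0.0386  0.03  ]
```

The jaws stopped at 20.5 mm, which is the head, with almost no side force. So x is centred and the offset is along z only. I'll reopen, go 19 mm lower and grip firmly.

Call:
servo_tool:
  commands:
    - {"offset": [0,0,0],"twist": [0,0,0],"claw": 110}
    - {"offset": [0,0,0],"twist": [0,0,0],"claw": 110}
    - {"offset": [0,0,-0.01],"twist": [0,0,0],"claw": 110}
    - {"offset": [0,0,-0.019],"twist": [0,0,0],"claw": 110}
    - {"offset": [0,0,-0.019],"twist": [0,0,0],"claw": 110}

```text
time: 5.92
position: [0.5516, -0.2192, 0.1244]
tcp_rot: [[-0.002, 1.0, -0.004], [1.0, 0.002, 0.002], [0.002, -0.004, -1.0]]
contact_force: [-0.7, -0.8, 0.1]
finger_gap: 0.0489
```

Call:
servo_tool:
  commands:
    - {"offset": [0,0,0],"twist": [0,0,0],"claw": 170}
    - {"offset": [0,0,0],"twist": [0,0,0],"claw": 230}
    - {"offset": [0,0,0],"twist": [0,0,0],"claw": 255}
    - {"offset": [0,0,0],"twist": [0,0,0],"claw": 255}
  newtons: 70

```text
time: 6.42
position: [0.5516, -0.2192, 0.1244]
tcp_rot: [[-0.002, 1.0, -0.004], [1.0, 0.002, 0.002], [0.002, -0.004, -1.0]]
contact_force: [0.1, -0.5, -1.6]
finger_gap: 0.0202
```

Call:
servo_tool:
  commands:
    - {"offset": [0,0,0.015],"twist": [0,0,0],"claw": 255}
    - {"offset": [0,0,0.04],"twist": [0,0,0],"claw": 255}
    - {"offset": [0,0,0.08],"twist": [0,0,0],"claw": 255}
    - {"offset": [0,0,0.12],"twist": [0,0,0],"claw": 255}
    - {"offset": [0,0,0.145],"twist": [0,0,0],"claw": 255}

```text
time: 7.05
position: [0.5518, -0.2197, 0.2725]
tcp_rot: [[-0.002, 1.0, -0.001], [1.0, 0.002, 0.002], [0.002, -0.001, -1.0]]
contact_force: [0.1, -0.4, -2.3]
finger_gap: 0.0201
```

```bash
python3 - <<'E'
from h import *
np.set_printoptions(precision=4,suppress=True)
s=snap('scene','s6');t=snap('top','t6')
o=r.get_obs();print(o['time'],o['position'],o['tcp_rot'],o['finger_gap'],o['contact_force'],o['moment'])
k=5
c=lambda q,x,y:cv2.resize(q['color'][y:y+120,x:x+80,::-1],None,fx=k,fy=k,interpolation=cv2.INTER_CUBIC)
cv2.imwrite('pics/c6.png',np.hstack([c(s,130,100),c(t,340,110)]))
E
```

```text
7.15 [ 0.5531 -0.2204  0.2733] [[-0.0018  1.      0.003 ]
 [ 1.      0.0018  0.0004]
 [ 0.0004  0.003  -1.    ]] 0.019872442523882764 [ 0.963  -0.6893 -0.7658] [ 0.0036 -0.0928 -0.0509]
```

View pics/c6.png

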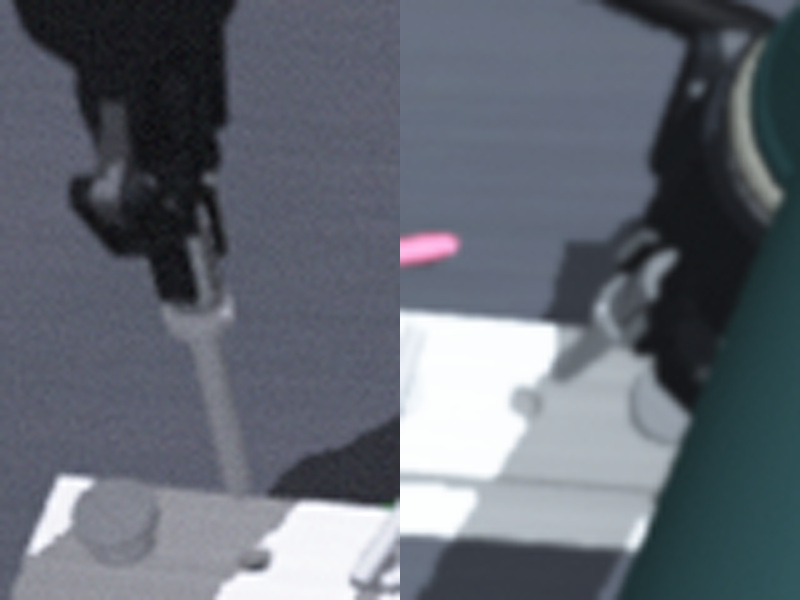

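The rod is hanging in the gripper, with its collar at scene crop (200,320) and its tip at (237,490), clear of the empty hole at (255,557). Next I'll carry it over to the bracket.

Call:
servo_tool:
  commands:
    - {"offset": [-0.002,0.03,0.01],"twist": [0,0,0],"claw": 255}
    - {"offset": [-0.006,0.08,0.015],"twist": [0,0,0],"claw": 255}
    - {"offset": [-0.01,0.13,0.015],"twist": [0,0,0],"claw": 255}
    - {"offset": [-0.014,0.18,0.015],"twist": [0,0,0],"claw": 255}
    - {"offset": [-0.018,0.23,0.015],"twist": [0,0,0],"claw": 255}

```text
time: 7.78
position: [0.5337, 0.0111, 0.2873]
tcp_rot: [[-0.002, 1.0, 0.001], [1.0, 0.002, 0.0], [0.0, 0.001, -1.0]]
contact_force: [0.5, 0.6, -1.4]
finger_gap: 0.0202
```

Call:
servo_tool:
  commands:
    - {"offset": [-0.004,0.05,0],"twist": [0,0,0],"claw": 255}
    - {"offset": [-0.008,0.1,0],"twist": [0,0,0],"claw": 255}
    - {"offset": [-0.012,0.15,0],"twist": [0,0,0],"claw": 255}
    - {"offset": [-0.016,0.195,0],"twist": [0,0,0],"claw": 255}
    - {"offset": [-0.016,0.195,0],"twist": [0,0,0],"claw": 255}

```text
time: 8.4
position: [0.5157, 0.2113, 0.2859]
tcp_rot: [[-0.01, 1.0, -0.002], [1.0, 0.01, 0.001], [0.001, -0.002, -1.0]]
contact_force: [-1.1, -0.6, -1.8]
finger_gap: 0.0204
```

```bash
python3 - <<'E'
from h import *
np.set_printoptions(precision=4,suppress=True)
for i in range(4): s=snap('scene','s7');t=snap('top','t7')
o=r.get_obs();print(o['time'],o['position'],o['tcp_rot'][:,2],o['finger_gap'],o['contact_force'],o['moment'])
p=o['position']+[0,0,-.0194+.0]
ax=[p+[0,0,-.1],p+[0,0,0.005],[.518,.2085,.122]]
print(proj(s,ax),proj(t,ax))
def crop(q,c,w,h,k=8):
    x,y=int(c[0]-w/2),int(c[1]-h/2); im=cv2.resize(q['color'][y:y+h,x:x+w,::-1],None,fx=k,fy=k,interpolation=cv2.INTER_CUBIC)
    for i in range(0,w,10): cv2.putText(im,str(x+i),(i*k,10),0,.35,(0,0,255)); cv2.line(im,(i*k+4,12),(i*k+4,18),(0,0,255))
    for i in range(0,h,10): cv2.putText(im,str(y+i),(0,i*k+8),0,.35,(0,200,0)); cv2.line(im,(22,i*k+4),(28,i*k+4),(0,200,0))
    return im
cv2.imwrite('pics/c7.png',np.hstack([crop(s,(375,185),50,75),crop(t,(165,195),50,75)]))
E
```

```text
8.8 [0.5178 0.2047 0.2874] [ 0.0007 -0.     -1.    ] 0.020065419650180376 [ 0.3779 -0.0403 -0.8703] [-0.0807 -0.0208 -0.0466]
[[377.1414 193.4923]
 [386.8109 157.7657]
 [375.1363 207.5046]] [[162.8928 194.2607]
 [149.5249 182.5836]
 [165.9509 198.389 ]]
```

View pics/c7.png

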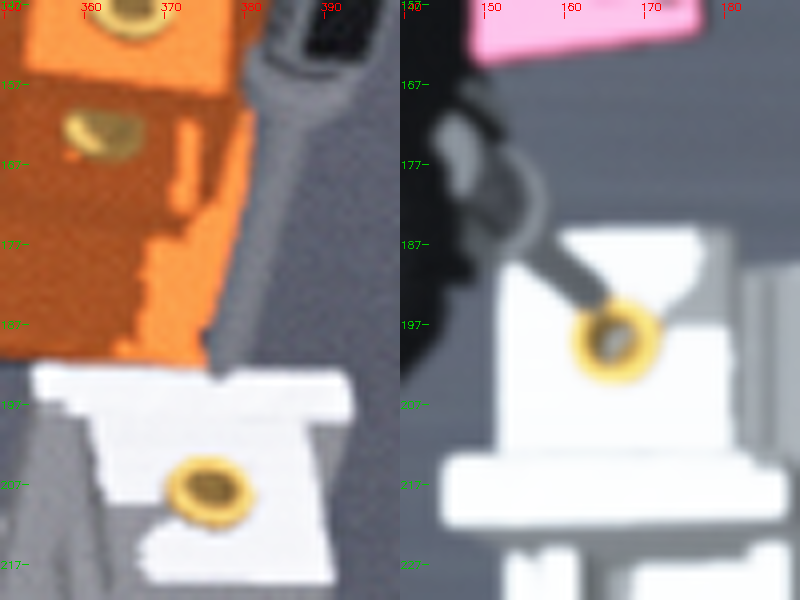

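The rod hangs over the bracket. Its tip is at about (377,193) in the scene view and (164,194) in the top view, close to where my z offset predicts. The bush is at (375.9,208.0) and (166.6,199.0). I'll measure the shaft axis by differencing against the first pictures.

```bash
cat > ax.py <<'E'
from h import *
np.set_printoptions(precision=4,suppress=True)
def axis(f,base,P0,zs,half=9,thr=35):
    """shaft offset (px, perpendicular to the predicted axis) at points P0+z"""
    q,b=load(f),load(base); d=cv2.GaussianBlur(np.abs(q['color'].astype(float)-b['color']).sum(2),(0,0),.6)
    a,e=proj(q,[P0+[0,0,zs[0]],P0+[0,0,zs[-1]]]); n=np.array([-(e-a)[1],(e-a)[0]])/np.linalg.norm(e-a)
    out=[]
    for z in zs:
        c=proj(q,[P0+[0,0,z]])[0]; k=np.arange(-half,half+.01,.25)
        v=cv2.remap(d.astype(np.float32),(c[0]+k*n[0]).astype(np.float32)[None],(c[1]+k*n[1]).astype(np.float32)[None],1)[0]
        m=k[v>thr]; out.append((round(float(m.min()),2),round(float(m.max()),2),round(float((m.min()+m.max())/2),2)) if len(m) else None)
    # px per mm of x and y along n
    c0=P0+[0,0,zs[0]]; J=[(proj(q,[c0+dv])[0]-proj(q,[c0])[0])@n for dv in np.eye(3)[:2]*.001]
    return out,n,np.array(J)
if __name__=='__main__':
    o=r.get_obs(); P0=o['position']+[0,0,-.0144]; print(P0)
    for f,b in(('s7','scene0'),('t7','top0')):
        out,n,J=axis(f,b,P0,[-.09,-.08,-.07,-.06,-.05,-.04,-.03,-.02]); print(f,n,J); print(out)
E
python3 ax.py
```

```text
[0.5178 0.2047 0.273 ]
s7 [0.9653 0.2613] [0.1252 0.4671]
[(-3.0, 3.25, 0.12), (-3.75, 2.75, -0.5), (-3.75, 2.75, -0.5), (-3.75, 3.0, -0.38), (-3.75, 2.5, -0.62), (-3.25, 3.0, -0.12), (-2.5, 3.0, 0.25), (-2.5, 3.0, 0.25)]
t7 [ 0.6579 -0.7531] [ 0.3932 -0.324 ]
[(-2.75, 4.75, 1.0), (-2.75, 4.5, 0.88), (-2.75, 4.5, 0.88), (-3.0, 5.0, 1.0), (-3.0, 5.5, 1.25), (-4.25, 5.5, 0.62), (-9.0, 7.5, -0.75), (-9.0, 8.75, -0.12)]
```

Call:
servo_tool:
  commands:
    - {"offset": [0,0.006,0],"twist": [0,0,0],"claw": 255}
    - {"offset": [0,0.006,-0.02],"twist": [0,0,0],"claw": 255}
    - {"offset": [0,0.006,-0.038],"twist": [0,0,0],"claw": 255}
    - {"offset": [0,0.006,-0.038],"twist": [0,0,0],"claw": 255}
    - {"offset": [0,0.006,-0.038],"twist": [0,0,0],"claw": 255}

```text
time: 9.43
position: [0.5184, 0.2109, 0.25]
tcp_rot: [[0.001, 1.0, 0.002], [1.0, -0.001, 0.0], [0.0, 0.002, -1.0]]
contact_force: [0.5, -0.5, -1.1]
finger_gap: 0.02
```

```bash
python3 - <<'E'
from h import *
from ax import axis
np.set_printoptions(precision=4,suppress=True)
s=snap('scene','s8');t=snap('top','t8')
o=r.get_obs();print(o['time'],o['position'],o['tcp_rot'][:,2],o['contact_force'],o['moment'])
P0=o['position']+[0,0,-.0144]
for f,b in(('s8','scene0'),('t8','top0')):
    out,n,J=axis(f,b,P0,[-.09,-.08,-.07,-.06,-.05,-.04,-.03]); print(f,out)
def crop(q,c,w,h,k=8):
    x,y=int(c[0]-w/2),int(c[1]-h/2); im=cv2.resize(q['color'][y:y+h,x:x+w,::-1],None,fx=k,fy=k,interpolation=cv2.INTER_CUBIC)
    for P,cl in(([*P0[:2],P0[2]-.105],(0,0,255)),([*P0[:2],P0[2]],(255,0,0))):
        u=(proj(q,[P])[0]-[x,y]+.5)*k; cv2.circle(im,tuple(int(v) for v in u),4,cl,1)
    return im
print(P0[2]-.105)
cv2.imwrite('pics/c8.png',np.hstack([crop(s,(375,190),50,75),crop(t,(165,195),50,75)]))
E
```

```text
9.525 [0.5185 0.2109 0.2503] [ 0.0023  0.0009 -1.    ] [ 0.3465 -0.3841 -1.6649] [-0.0172 -0.0193 -0.04  ]
s8 [(-3.5, 3.5, 0.0), (-3.75, 3.5, -0.12), (-3.75, 3.5, -0.12), (-3.5, 3.25, -0.12), (-3.0, 3.25, 0.12), (-2.25, 3.25, 0.5), (-2.25, 3.25, 0.5)]
t8 [(-2.5, 4.25, 0.88), (-2.75, 4.5, 0.88), (-2.75, 4.5, 0.88), (-2.75, 4.5, 0.88), (-3.25, 4.75, 0.75), (-5.0, 6.5, 0.75), (-9.0, 7.25, -0.88)]
0.130861803792667
```

View pics/c8.png

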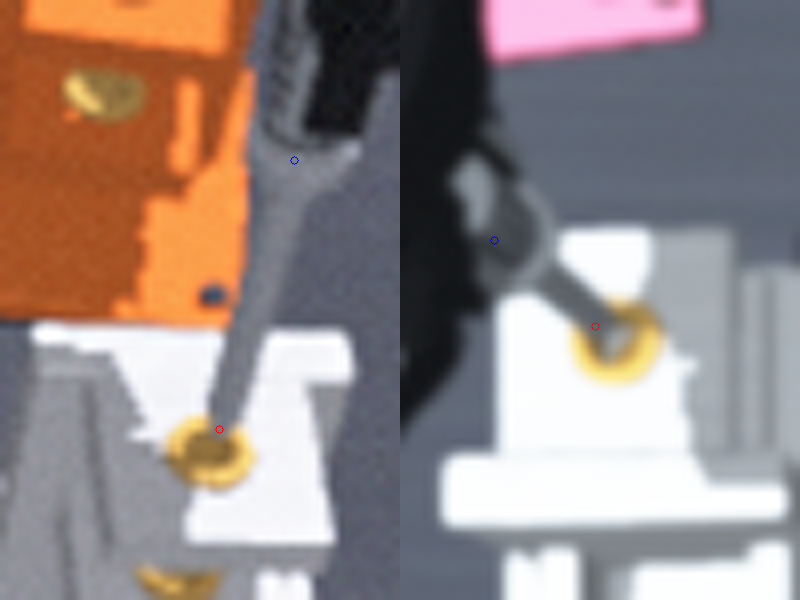

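The tip (scene crop (219,430), top crop (605,325)) sits right above the bore, with about 1 mm left to correct in -x. I'll enter slowly and watch the force.

Call:
servo_tool:
  commands:
    - {"offset": [-0.001,0,0],"twist": [0,0,0],"claw": 255}
    - {"offset": [-0.001,0,-0.008],"twist": [0,0,0],"claw": 255}
    - {"offset": [-0.001,0,-0.016],"twist": [0,0,0],"claw": 255}
    - {"offset": [-0.001,0,-0.024],"twist": [0,0,0],"claw": 255}
    - {"offset": [-0.001,0,-0.024],"twist": [0,0,0],"claw": 255}

```text
time: 10.15
position: [0.5168, 0.2107, 0.2252]
tcp_rot: [[0.001, 1.0, 0.0], [1.0, -0.001, -0.0], [-0.0, 0.0, -1.0]]
contact_force: [0.2, -0.4, -1.8]
finger_gap: 0.0199
```

Call:
servo_tool:
  commands:
    - {"offset": [0.0005,0,-0.006],"twist": [0,0,0],"claw": 255}
    - {"offset": [0.0005,0,-0.012],"twist": [0,0,0],"claw": 255}
    - {"offset": [0.0005,0,-0.02],"twist": [0,0,0],"claw": 255}
    - {"offset": [0.0005,0,-0.02],"twist": [0,0,0],"claw": 255}

```text
time: 10.65
position: [0.5168, 0.2104, 0.2043]
tcp_rot: [[0.001, 1.0, -0.001], [1.0, -0.001, -0.001], [-0.001, -0.001, -1.0]]
contact_force: [-0.3, 0.2, -1.4]
finger_gap: 0.0202
```

```bash
python3 - <<'E'
from h import *
from ax import axis
s=snap('scene','s9');t=snap('top','t9')
o=r.get_obs();print(o['time'],o['position'],o['tcp_rot'][:,2],o['contact_force'],o['moment'])
P0=o['position']+[0,0,-.0144]; print('tip z',P0[2]-.105)
for f,b in(('s9','scene0'),('t9','top0')):
    out,n,J=axis(f,b,P0,[-.06,-.05,-.04,-.03,-.02]); print(f,out)
E
```

```text
10.75 [0.5174 0.2106 0.2051] [ 0.0003 -0.0003 -1.    ] [ 0.1057 -0.0405 -1.0841] [ 0.0178 -0.034  -0.0254]
tip z 0.08568170999587867
s9 [(-9.0, 3.0, -3.0), (-9.0, 3.25, -2.88), (-3.75, 3.25, -0.25), (-4.0, 3.25, -0.38), (-3.75, 3.0, -0.38)]
t9 [(-2.75, 9.0, 3.12), (-3.75, 9.0, 2.62), (-7.5, 9.0, 0.75), (-9.0, 7.5, -0.75), (-9.0, 7.75, -0.62)]
```

The tip is between the bushings (z about 0.086) with no contact. Next is the lower bushing.

Call:
servo_tool:
  commands:
    - {"offset": [0,0,-0.006],"twist": [0,0,0],"claw": 255}
    - {"offset": [0,0,-0.012],"twist": [0,0,0],"claw": 255}
    - {"offset": [0,0,-0.018],"twist": [0,0,0],"claw": 255}
    - {"offset": [0,0,-0.024],"twist": [0,0,0],"claw": 255}
    - {"offset": [0,0,-0.024],"twist": [0,0,0],"claw": 255}

```text
time: 11.38
position: [0.5169, 0.2105, 0.1804]
tcp_rot: [[0.001, 1.0, -0.001], [1.0, -0.001, -0.001], [-0.001, -0.001, -1.0]]
contact_force: [0.6, -0.1, -1.0]
finger_gap: 0.0202
```

Still free, with the tip about 9 mm into the lower bush. I'll carry on to the final height.

Call:
servo_tool:
  commands:
    - {"offset": [0,0,-0.008],"twist": [0,0,0],"claw": 255}
    - {"offset": [0,0,-0.016],"twist": [0,0,0],"claw": 255}
    - {"offset": [0,0,-0.023],"twist": [0,0,0],"claw": 255}
    - {"offset": [0,0,-0.029],"twist": [0,0,0],"claw": 255}
    - {"offset": [0,0,-0.029],"twist": [0,0,0],"claw": 255}

```text
time: 12.0
position: [0.5165, 0.2103, 0.1508]
tcp_rot: [[0.001, 1.0, -0.002], [1.0, -0.001, -0.002], [-0.002, -0.002, -1.0]]
contact_force: [-0.3, 0.3, -1.5]
finger_gap: 0.0201
```

```bash
python3 - <<'E'
from h import *
np.set_printoptions(precision=4,suppress=True)
for i in range(4): s=snap('scene','s10')
t=snap('top','t10')
o=r.get_obs();print(o['time'],o['position'],o['tcp_rot'][:,2],o['finger_gap'],o['contact_force'],o['moment'],abs(o['qd']).max())
P0=o['position']+[0,0,-.0144]; print('origin z',P0[2],'tip z',P0[2]-.105)
def crop(q,c,w,h,k,pts):
    x,y=int(c[0]-w/2),int(c[1]-h/2); im=cv2.resize(q['color'][y:y+h,x:x+w,::-1],None,fx=k,fy=k,interpolation=cv2.INTER_CUBIC)
    for P,cl in pts:
        u=(proj(q,[P])[0]-[x,y]+.5)*k; cv2.circle(im,tuple(int(v) for v in u),3,cl,1)
    return im
pts=[((*P0[:2],P0[2]),(255,0,0)),((*P0[:2],P0[2]-.105),(0,0,255)),((*P0[:2],.122),(0,255,0)),((*P0[:2],.048),(0,255,255))]
cv2.imwrite('pics/c10.png',np.vstack([np.hstack([crop(s,(375,205),50,50,8,pts),crop(t,(165,195),50,50,8,pts)]),np.hstack([cv2.resize(q['color'][90:300,:,::-1],(400,150),interpolation=cv2.INTER_AREA) for q in(s,t)])]))
E
```

```text
12.25 [0.5172 0.2105 0.1517] [-0.0003 -0.0007 -1.    ] 0.020085626987333013 [ 0.3149  0.1936 -1.4395] [-0.0021  0.0158  0.0144] 0.0012428349497405104
origin z 0.13731155403843198 tip z 0.032311554038431986
```

View pics/c10.png

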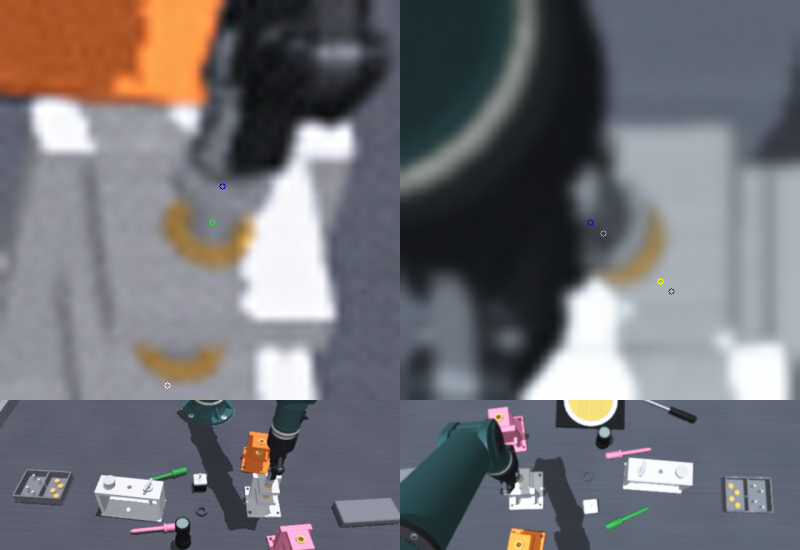

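The collar hovers above the upper bush (scene crop (215,180) against the bush at (210,230)) and the shaft is inside it. The external force is about 1.4 N, which is just the rod's weight. The motor, ring, lens tube and other two pins haven't moved. Handing in.

```bash
python3 -c "
from plant import r
print(r.hand_in()); o=r.get_obs(); print(o['time'],o['position'],o['finger_gap'],o['contact_force'])"
```

```text
the job is handed in; nothing more can be done
None
the job is handed in; nothing more can be done
```

I took the guide rod from the rack's middle hole, lowered it through the upper and then the lower bushing, and handed the job in at about 12.3 s. The gripper still holds it; `hand_in()` gives no verdict.

**Last checks:**
- **Height:** the collar's underside is at about 137 mm, 15 mm above the upper bushing. The tip is at about 32 mm, 16 mm below the lower bushing.
- **Fit:** the tool is within 0.001 rad of vertical. The rod went down without touching, and the only outside force is about 1.4 N, the rod's weight.
- **Rest:** joint speeds were about 0.001 rad/s, and the finger gap was 20.1 mm on the 22 mm head at the 70 N grip setting.
- **Other objects:** the two pins, motor, ring and lens tube look unmoved in the last picture. I judged this by eye and did not measure it.

**What disagreed or was not confirmed:**
- **Tool height:** the fingers sat about 28 mm higher than the reported tool pose implied. My first test close shut above the rod's head. I then set the heights from the rack's known top, so the heights above rest on that offset being the same at the bracket. The pictures there agreed to about a pixel.
- **Lower bushing:** I could not see the tip below it. That the tip is through is inferred from the force-free descent to that height.
- **Bushing position:** the two cameras disagreed by about 2.7 mm on where the bushing is, so I corrected from close-up pictures.
- **Look-alikes:** the green and pink rods, upright at first, were lying on the table by 2.6 s. I don't know whether they fell by themselves or the arm touched them.

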